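# Look into the bearing pot and mark it checked

## Robot

A 6-joint arm with a two-finger parallel gripper is mounted at the origin on a cart in front of the work surface, level with it; the furniture and walls round the work are solid. World frame = base frame: x ahead of the robot, y to its left, z up, the work surface at z = 0. Lengths are in m, angles in rad, forces in N, time in s.
With the tool pointing down it reaches from about 0.35 to 0.975 m from the base axis. Payload 4.9 kg.
Tool frame: the origin (TCP) lies at the very end of the fingers, on their centre line; the grasp point (between the pads) lies bot.grip_depth behind it (bot.grip_depth is the distance from the TCP to the grasp point, in m); z points along the fingers, y is the line along which they close (so a half turn about z gives the same grasp; the last joint's range is limited). The gripper opens to 85 mm and grips with 20 to 120 N. Pads are 22 mm wide; open, the fingers measure 114 mm over their backs; the gripper's body (76 mm by 85 mm) begins 54 mm behind the grasp point. The pads swing forward as they close: fully open they stand 13 mm farther back than shut.
Start: joints at [-1.409, 0.053, 1.613, -0, 1.476, -0.119], TCP at [0.173, -0.601, 0.231] pointing down, gripper open.
Joint ranges: [-3.01, 3.01], [-1.01, 2.22], [0.06, 2.58], [-1.02, 4.17], [0.09, 2.62], [-3.14, 3.14]. Speed limits (rad/s): [2.57, 2.57, 3.14, 3.14, 3.14, 3.14].

## Interface

Orientations are given as a rotation vector (axis times angle).
In Python, from cell import bot gives the robot as it stands. Calls block until the motion is done:
- bot.reach(position, orientation): joint-space move of the TCP to a pose.
- bot.move_straight(position, velocity=0.15, attitude=None, threshold=None): straight line of the TCP; attitude=None keeps the orientation; velocity is the mean speed in m/s. With threshold (N) it stops when the force on the tool has changed by that much, and returns True; else False.
- bot.set_joints(angles): joint-space move.
- bot.command_gripper(opening): finger opening in m; the grip force is fixed at half the most; returns when the fingers have stopped.
- bot.pause(seconds).
- bot.inverse_kinematics(position, orientation): joint angles nearest the present ones, or None.
- bot.grab_frame(name): name is "scene" or "top"; returns the picture (384x512x3 uint8, blue, green, red); there is no depth.
- bot.calibration(name): a dict with "vertical_fov" (degrees; the focal length in pixels is half the picture's height over the tangent of half this angle, whatever the lens; pixels are square), "cx", "cy" (the principal point, pixels), "k1" (the pictures are not rectified: a ray, as slopes to the right and down, at radius r is drawn at 1 + k1 r^2 times it, then the intrinsics apply), "R" (3x3) and "t" (3): a world point X has camera coordinates R X + t. Camera axes: x right, y down, z forward; pixel columns grow to the right and rows downward; lengths in m; the calibration is good to about 2 mm. A picture is of the moment at which its call begins. calibration takes no time and is no camera call.
A pose or a line that the arm cannot do raises bot.IKError and nothing moves.
- bot.finish_job(): hands the job in; it is judged then, once.
Readings, each from a call of its own:
- bot.read_clock(): time.
- bot.read_q(): joint angles.
- bot.read_joint_velocities(): joint speeds.
- bot.read_joint_efforts(): joint torques, N m.
- bot.read_position(): TCP position.
- bot.read_tcp_rot(): TCP orientation.
- bot.read_ft_force(): force on the tool from outside, world axes, zero at the start.
- bot.read_moment(): the same for the moment, N m.
- bot.read_gripper_width(): finger opening in m.
- bot.read_grasp_force(): force on a finger pad.
Only numpy, scipy, OpenCV 4.12 (cv2) and the standard library are available. Lean on these libraries where they do the work, as an engineer would, in place of code of your own. Each camera call takes 0.05 s, during which the arm holds its last target. There are 200 camera calls.

## Task

Raise the blue lid of the grey bearing pot by its tongue, edge first, so that the tongue comes up about 3 cm while the lid's opposite edge stays resting on the pot, and hold it there for two seconds so that I can look in. Set the lid back flat and centred on the pot (to within about 3 mm; nudge it if need be). Then take the yellow tag out of its holder, hook it over the rail at the red pointer, slide it along the rail, without lifting it off again, to the green pointer, and leave it hanging there; do not disturb the brush, the jar or the pedal.

Things in the scene. Friction and masses are not known exactly. Their poses are not given: they have to be found in the camera images.
- pot: Grey round open pot with a black foot, fixed to the bench, 100 mm outside diameter, 60 mm high, wall 4 mm (92 mm bore), a black bearing cup lying in it. Origin: centre of its underside on the bench, z up.
- lid: Loose blue lid, 150 g: disc 112 mm across, 5 mm thick, lying on the pot's rim; a plug under it (78 mm across, 7 mm deep) hangs in the bore with 7 mm play all round, so it can be pushed about sideways and starts up to 6 mm off centre. Low white disc on top. Tongue along its -x. Origin: centre of the disc's underside, 60 mm above the bench when seated; z up.
- lid_tongue (a point): Middle of the lower edge of the tongue's free end (lid frame -80, 0, +1 mm). The flat tongue is 44 mm wide and 4 mm thick and faces the robot. A fingertip put under it, with the gripper leaning forward about 45 degrees, can lift it; raising and lowering it may shift the lid sideways as far as the plug's play allows.
- lid_back (a point): Point on the lid's lower edge opposite the tongue (lid frame +56, 0, 0 mm).
- rail: Status rail, fixed to the bench: steel bar 12 mm in diameter, 280 mm long, along the rail's y, its top 100 mm above the bench, on a thin post at either end, over a dark base plate 60 x 300 x 6 mm. Black balls 18 mm across on its ends. Origin: centre of the base plate's underside; x points away from the robot.
- red_spot (a point): Point on the top line of the rail's bar beside the red pointer, a small red block (12 mm high) on the bench in front of the rail. x axis across the rail, y along it. Red and green lie 150 mm apart; which one is on the left varies.
- green_spot (a point): The same for the green pointer.
- holder: Black slotted stand, fixed to the bench, 60 x 90 x 42 mm, in which the tag stands; pull the tag straight up. Origin: on the bench below the tag's origin, axes as the tag's at the start; slot floor 6 mm above the bench, slot 36 mm deep.
- tag: Loose yellow tag, 120 g, standing in the holder (may lean 0.05 rad). Board 60 mm wide (y), 5 thick, at x = 11 to 16 mm, from z = 0. Hook on top, open downward: bridge 32 (x) x 40 (y), z = 76 to 82 mm; channel along y below it, x = -11 to 11 mm, between the board and a front lip reaching down to z = 53. Origin: below mid-channel, level with the board's lower edge; z up.
- tag_seat (a point): Middle of the underside of the hook's bridge (tag frame 0, 0, 76 mm): it touches the top of the bar when hung. The tag is balanced and hangs upright on the bar; its board may hang on either side.
- tag_grip (a point): Tag frame 0, 0, 104 mm, in the black square grip stem that stands on the hook's bridge: 14 x 14 mm, from z = 82 to 116 mm in the tag frame.
- brush: Bystander: teal brush, 18 x 175 x 24 mm, lying on the bench, loose. Origin: centre of its underside.
- grease_jar: Bystander: white and red jar with a black cap, 54 mm in diameter, 70 mm high, loose. Origin: centre of its underside.
- pedal: Bystander: black bicycle pedal, 78 x 94 x 22 mm, loose. Origin: centre of its underside.
There are look-alikes about, which are no part of the job. Several things have the shape of the lid; the one meant has the colours described above.

How it is judged:
By the outcome, as a careful person would: the job done as asked, in the order asked, and still so for the second after the job is handed in, with the robot touching nothing.
It also fails if it takes over 72 s, if anything falls off the work surface, if the arm or the gripper's body presses on something with over 40 N, if the wrist force passes 120 N, or if a joint passes its speed limit or range.

## Working session

There is one attempt and no reset: what is moved stays moved. The work goes in short steps, each a Python script; the robot and the scene stay as the last script left them, time stands still between calls to the robot, and variables do not carry over. Pictures are saved under pics/ and viewed, at most 11 in all, crops included, and the job is handed in when it is done.

```bash
ls; mkdir -p pics; cat > h.py <<'E'
import numpy as np, cv2
from cell import bot
from scipy.spatial.transform import Rotation as R
def cal(n):
    c=bot.calibration(n); f=192/np.tan(np.radians(c["vertical_fov"])/2)
    K=np.array([[f,0,c["cx"]],[0,f,c["cy"]],[0,0,1.]]); return K,np.array([c["k1"],0,0,0.]),np.array(c["R"]),np.array(c["t"])
def ray(n,px):
    K,D,Rm,t=cal(n); u=cv2.undistortPoints(np.array(px,float).reshape(-1,1,2),K,D).reshape(-1,2)
    return -Rm.T@t, np.c_[u,np.ones(len(u))]@Rm
def onz(n,px,z):
    o,d=ray(n,px); return o+d*((z-o[2])/d[:,2])[:,None]
def proj(n,X):
    K,D,Rm,t=cal(n); return cv2.projectPoints(np.array(X,float).reshape(-1,1,3),cv2.Rodrigues(Rm)[0],t,K,D)[0].reshape(-1,2)
def tri(a,pa,b,pb):
    o1,d1=ray(a,pa);o2,d2=ray(b,pb);out=[]
    for u,v in zip(d1,d2):
        s=np.linalg.lstsq(np.c_[u,-v],o2-o1,rcond=None)[0]; out.append((o1+u*s[0]+o2+v*s[1])/2)
    return np.array(out)
E
python3 - <<'E'
from h import *
for n in("scene","top"):
    im=bot.grab_frame(n); cv2.imwrite(f"pics/{n}0.png",im); cv2.imwrite(f"pics/{n}0b.png",cv2.resize(im,(800,600),interpolation=cv2.INTER_CUBIC))
    c=bot.calibration(n);print(n,c["k1"],-np.array(c["R"]).T@c["t"],np.array(c["R"])[2])
print(bot.grip_depth,bot.read_clock(),bot.read_tcp_rot())
E
```

```text
pics
scene -0.07956389811402358 [ 0.55779646 -0.88986024  0.80211772] [ 0.00808059  0.81411053 -0.58065373]
top -0.13246553822721618 [0.43375736 0.09630535 1.29318308] [ 0.10959991 -0.02501273 -0.99366102]
0.0187 0.1 [-3.10883342e+00 -4.39327901e-01  4.16327178e-05]
```

View pics/scene0b.png

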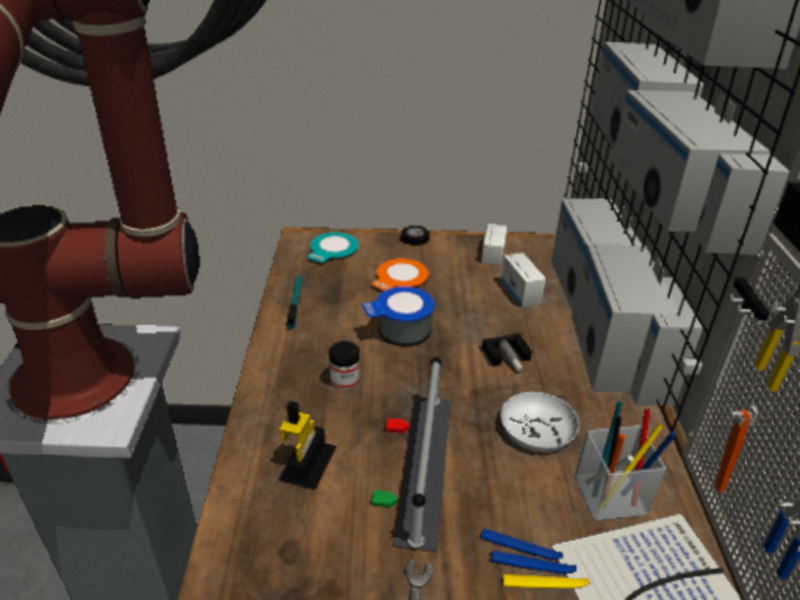

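View pics/top0b.png

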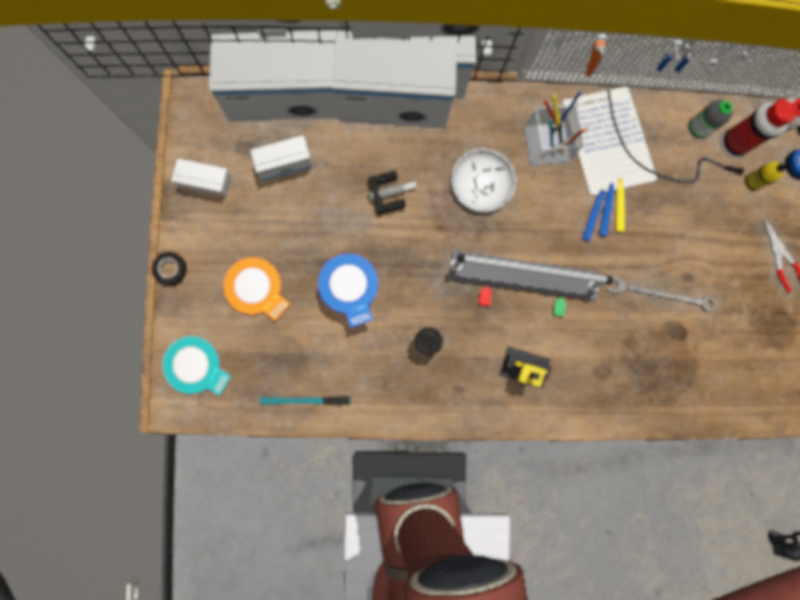

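Candidates for the lid (800x600 top view): blue on grey pot (348,283), orange (252,286) and teal (190,365). The blue one is chosen. The rail has balls at its ends, red pointer at (485,296) and green at (560,307). The yellow tag is in its black holder at (528,370). Next I check this with close crops and masks.

```bash
python3 - <<'E'
from h import *
s=cv2.imread("pics/scene0.png");t=cv2.imread("pics/top0.png")
def crop(im,x,y,w,h,W,H): return cv2.resize(im[y:y+h,x:x+w],(W,H),interpolation=cv2.INTER_CUBIC)
a=crop(s,225,175,66,50,396,300);b=crop(s,170,250,66,50,396,300);c=crop(t,195,155,66,50,396,300);d=crop(t,310,215,66,50,396,300)
cv2.imwrite("pics/crops.png",np.vstack([np.hstack([a,b]),np.hstack([c,d])]))
for n,im in(("scene",s),("top",t)):
    hsv=cv2.cvtColor(im,cv2.COLOR_BGR2HSV)
    for name,lo,hi in(("blue",(108,140,70),(125,255,255)),("yellow",(22,150,90),(33,255,255)),("red",(0,180,100),(6,255,255)),("green",(55,130,60),(75,255,255)),("white",(0,0,190),(180,40,255))):
        m=cv2.inRange(hsv,lo,hi);k,l,st,ce=cv2.connectedComponentsWithStats(m)
        for i in range(1,k):
            if st[i,4]>25: print(n,name,st[i],ce[i].round(1))
E
```

```text
scene blue [232 184  46  22 443] [256.7 195.4]
scene blue [491 327  13  27  63] [498.1 341.2]
scene blue [308 339  52  19 311] [332.4 348.4]
scene blue [315 353  54  14 340] [339.7 359.9]
scene blue [501 353  11  17  51] [506.1 361.2]
scene yellow [485 211  16  26 122] [492.5 223.7]
scene yellow [493 227  15  24 114] [499.9 238.7]
scene yellow [179 264  23  31 280] [190.8 275.3]
scene yellow [400 271  25  31 138] [412.1 286.2]
scene yellow [321 367  56  10 424] [347. 372.]
scene red [410 262   6  23  61] [412.9 272.1]
scene red [247 267  15  10 117] [253.7 271.8]
scene green [238 314  16  11 137] [245.1 318.9]
scene white [311 144  13  14 135] [317.3 150.5]
scene white [205 151  18  10 131] [213.6 155.7]
scene white [325 163  23  17 187] [336.5 171.3]
scene white [249 170  18   9 132] [257.4 173.8]
scene white [248 187  22  13 222] [258.9 193.2]
scene white [ 89 208  23   5  60] [ 97.8 210.2]
scene white [  28  243   70   43 1258] [ 66.5 269.8]
scene white [324 256  33  25 378] [336.5 265.2]
scene white [340 270  12   9  49] [345.7 273.5]
scene white [ 355  330  103   54 1716] [394.4
[... 520 characters left out ...]

top green [355 192   5  10  37] [357.2 197. ]
top white [188  21  15   4  56] [195.   22.5]
top white [ 134   21  170   39 4806] [219.1  40.5]
top white [391  56  27  52 636] [403.1  80.1]
top white [ 369   58   51   67 1618] [386.7  94.5]
top white [345  81   6  14  61] [347.8  87.4]
top white [161  87  37  22 522] [179.1  97.6]
top white [110 101  35  21 494] [127.  111.1]
top white [291 100  35  34 920] [307.7 116.9]
top white [494 149  11  22  81] [498.1 158.5]
top white [211 170  23  23 424] [222.3 180.8]
top white [151 172  21  21 358] [160.9 182.2]
top white [111 222  22  23 401] [121.5 233. ]
top white [221 330  10  28 223] [224.7 343.6]
top white [296 330  31  28 729] [311.8 342.1]
```

View pics/crops.png

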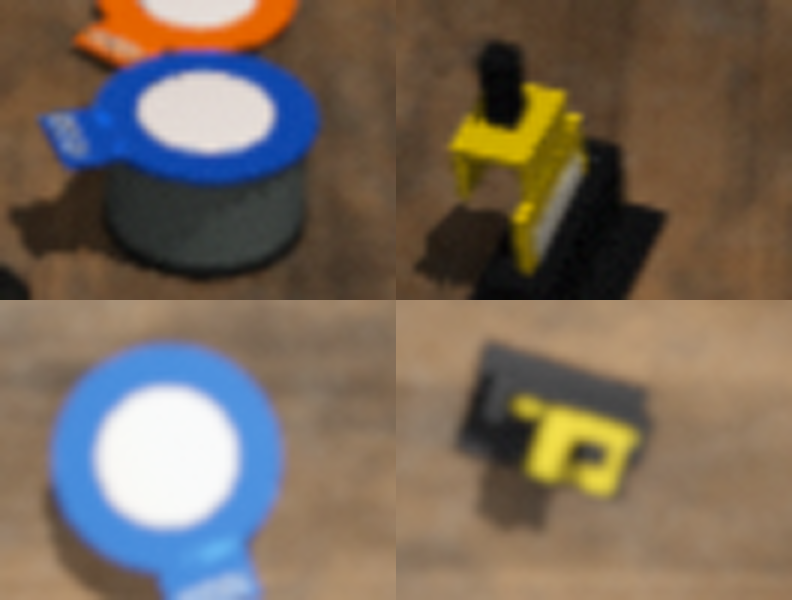

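Crops confirm the choice: blue lid on the grey pot (tongue to the lower left in scene, lower right in top). The tag's board is on the far side with its lip towards the robot, and the stem is at about (188,258) scene and (342,241) top (512-px).

```bash
python3 - <<'E'
from h import *
np.set_printoptions(precision=4,suppress=True)
s=cv2.imread("pics/scene0.png");t=cv2.imread("pics/top0.png")
ht=cv2.cvtColor(t,cv2.COLOR_BGR2HSV)
print("lid white top",onz("top",[222.3,180.8],.067),"scene",onz("scene",[258.9,193.2],.067))
m=cv2.inRange(ht,(98,100,70),(125,255,255));m[:, :200]=0;m[:,250:]=0;m[:150]=0;m[220:]=0
c=max(cv2.findContours(m,0,1)[0],key=cv2.contourArea)[:,0]
P=onz("top",c,.064)[:,:2]
L=onz("top",[222.3,180.8],.067)[0,:2]; r=np.linalg.norm(P-L,axis=1)
D=P[r<.06]; A=np.c_[2*D,np.ones(len(D))]; q=np.linalg.lstsq(A,(D**2).sum(1),rcond=None)[0]
print("lid circle",q[:2],np.sqrt(q[2]+q[:2]@q[:2]))
T=P[r>.064]; v=T.mean(0)-q[:2]; print("tongue n",len(T),"dir deg",np.degrees(np.arctan2(v[1],v[0])),"max r",r.max())
# pot in scene
def X(px,z): return onz("scene",px,z)[0]
o,d=ray("scene",[[242.8,207],[275.5,207]])
u=d[:,:2]/np.linalg.norm(d[:,:2],axis=1)[:,None]; b=u.sum(0);b/=np.linalg.norm(b); half=np.arccos(u[0]@u[1])/2
print("pot by silhouette width",o[:2]+b*.05/np.sin(half)," by foot front",X([259,220.3],0)[:2]+b*.05)
# balls
for n,im,bx in(("scene",s,[(270,224,20,16),(258,310,20,18)]),):
  for x,y,w,h in bx:
    g=cv2.cvtColor(im[y:y+h,x:x+w],cv2.COLOR_BGR2GRAY); mm=(g<40).astype(np.uint8);k,l,st,ce=cv2.connectedComponentsWithStats(mm);i=1+st[1:,4].argmax()
    p=ce[i]+[x,y]; print("ball",p,st[i],X(p,.094), "top px",proj("top",X(p,.094)))
for nm,ps,pt in(("red",[253.7,271.8],[309.6,191.3]),("green",[245.1,318.9],[357.2,197.])): print(nm,X(ps,.008),onz("top",pt,.01))
print("stem",tri("scene",[[187.7,258.3]],"top",[[342.3,240.8]]),X([187.7,258.3],.122),onz("top",[342.3,240.8],.115))
a=onz("top",np.array([[485,345],[648,390],[540,405],[640,430]])/6.+[310-66,215-50],.042)
for i in(0,2): v=a[i]-a[i+1]; print("tag y dir deg",np.degrees(np.arctan2(v[1],v[0])),np.linalg.norm(v))
cv2.imwrite("pics/rail.png",np.hstack([cv2.resize(s[220:355,225:300],(400,600),interpolation=2*1),cv2.resize(t[155:200,280:400],(400,150),interpolation=2)[:,:]if 0 else cv2.copyMakeBorder(cv2.resize(t[150:205,282:392],(400,200),interpolation=2),0,400,0,0,0)]))
E
```

```text
lid white top [[0.5897 0.16   0.067 ]] scene [[0.5916 0.1602 0.067 ]]
lid circle [0.5892 0.1604] 0.05480002827513204
tongue n 33 dir deg -164.4300435844127 max r 0.08262815784050262
pot by silhouette width [0.5944 0.1733]  by foot front [0.5954 0.1658]
ball [278.   230.25] [ 5  5  7  4 16] [ 0.6375 -0.041   0.094 ] top px [[292.1656 164.7195]]
ball [267.4444 319.8519] [ 6  6  8  8 54] [ 0.6036 -0.3246  0.094 ] top px [[388.2507 178.7124]]
red [ 0.5778 -0.1047  0.008 ] [[ 0.5705 -0.1051  0.01  ]]
green [ 0.5584 -0.2544  0.008 ] [[ 0.556  -0.2539  0.01  ]]
stem [[ 0.4241 -0.1801  0.1223]] [ 0.4264 -0.1796  0.122 ] [[ 0.4218 -0.1822  0.115 ]]
tag y dir deg 75.62066751824348 0.08509135051181911
tag y dir deg 76.9366357258554 0.05193144437552314
```

View pics/rail.png

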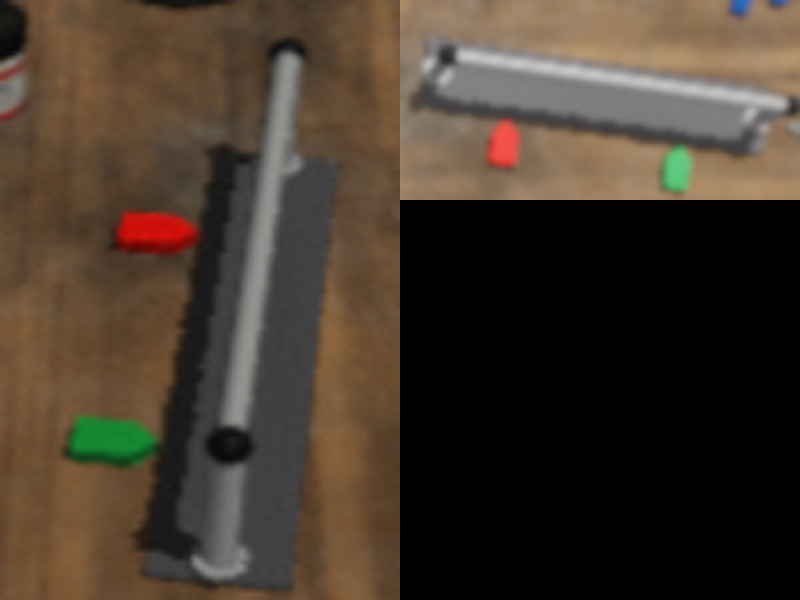

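```bash
cat >> h.py <<'E'
def down(a): # fingers close along the direction a+90deg
    return R.from_matrix(np.array([[-np.cos(a),-np.sin(a),0],[-np.sin(a),np.cos(a),0],[0,0,-1]]))
def best(p,rot): # half turn nearest current joints
    c=[(r.as_rotvec(),bot.inverse_kinematics(p,r.as_rotvec())) for r in(rot,rot*R.from_euler("z",np.pi))]
    q=np.array(bot.read_q()); c=[(np.abs(np.array(j)-q).max(),v) for v,j in c if j is not None]
    return min(c,key=lambda e:e[0])[1]
E
python3 - <<'E'
from h import *
np.set_printoptions(precision=4,suppress=True)
print("balls scene",onz("scene",[[278.8,231.25],[268.1,319.9]],.094),"top",onz("top",[[294.9,165.1],[390,178.9]],.094))
a=np.radians(15.6);L=np.array([.5895,.160]);p=np.r_[L-.071*np.array([np.cos(a),np.sin(a)]),.13]
rv=best(p,down(a)); bot.reach(p,rv)
print(bot.read_q(),bot.read_clock(),bot.read_ft_force())
p[2]=.045; print(bot.move_straight(p,.12,threshold=8)); bot.command_gripper(.03)
print(bot.read_gripper_width(),bot.read_grasp_force(),bot.read_ft_force(),bot.read_position(),bot.read_clock())
im=bot.grab_frame("scene");cv2.imwrite("pics/grip.png",cv2.resize(im[150:240,190:310],(800,600),interpolation=2))
E
```

```text
balls scene [[ 0.6394 -0.0449  0.094 ]
 [ 0.6049 -0.3247  0.094 ]] top [[ 0.6366 -0.049   0.094 ]
 [ 0.6031 -0.3299  0.094 ]]
[ 0.125  -0.0656  1.9045 -0.0002  1.3024  1.4247] 3.0 [-0.3866 -0.5885  0.0618]
False
0.041983864357939854 59.97275769710541 [-1.2307  0.3764  4.6107] [0.5217 0.1409 0.046 ] 4.3417
```

View pics/grip.png

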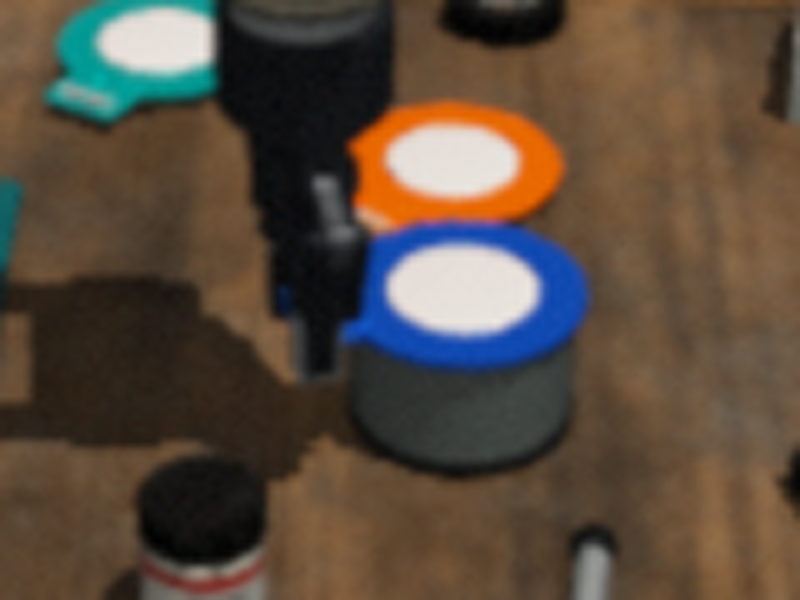

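The fingers hold the tongue's sides, and the lid sits flat on the pot. Next I tilt it about the far rim.

```bash
python3 - <<'E'
from h import *
np.set_printoptions(precision=4,suppress=True)
a=np.radians(15.6);ax=np.array([-np.sin(a),np.cos(a),0]);u=np.array([np.cos(a),np.sin(a),0])
p0=np.array(bot.read_position());r0=R.from_rotvec(bot.read_tcp_rot())
piv=p0+u*(.071+.050); piv[2]=.060
np.save("lift.npy",np.r_[p0,r0.as_rotvec(),piv])
for th in np.linspace(0,.238,5)[1:]:
    Q=R.from_rotvec(ax*th); bot.move_straight(piv+Q.apply(p0-piv),.03,attitude=(Q*r0).as_rotvec())
    print(th,bot.read_ft_force(),bot.read_moment())
bot.pause(.3)
for n in("scene","top"):
    im=bot.grab_frame(n);cv2.imwrite(f"pics/lift_{n}.png",im)
print(bot.read_clock(),bot.read_position())
s=cv2.imread("pics/lift_scene.png");t=cv2.imread("pics/lift_top.png")
cv2.imwrite("pics/lift.png",np.hstack([cv2.resize(s[150:240,190:310],(480,360),interpolation=2),cv2.resize(t[140:230,180:260],(320,360),interpolation=2)]))
E
```

```text
0.0595 [ 1.1271  0.7821 -0.9765] [ 0.0202 -0.1695 -0.0404]
0.119 [0.5716 0.0918 0.0411] [ 0.0171 -0.1807 -0.0639]
0.1785 [0.8121 0.0187 0.4109] [ 0.0661 -0.2565  0.0056]
0.238 [ 0.6664 -0.4868 -1.0736] [ 0.051  -0.2883  0.0082]
6.3917 [0.5216 0.1409 0.0748]
```

View pics/lift.png

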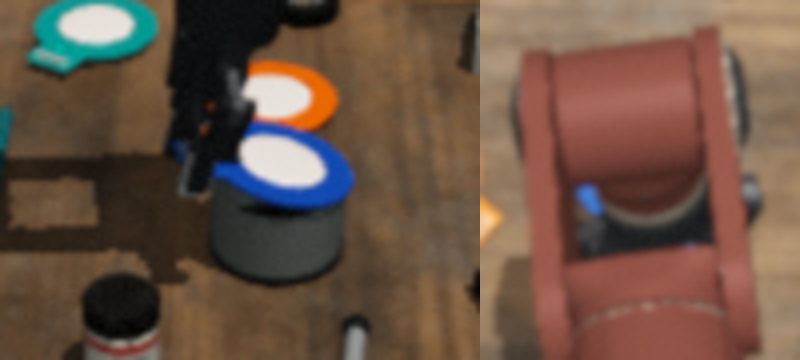

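The tongue is up and the far edge is at the rim. A small extra pitch will make sure the back edge rests on the pot, then I hold.

```bash
python3 - <<'E'
from h import *
np.set_printoptions(precision=3,suppress=True)
d=np.load("lift.npy");p0,r0,piv=d[:3],R.from_rotvec(d[3:6]),d[6:]
a=np.radians(15.6);ax=np.array([-np.sin(a),np.cos(a),0]);u=np.array([np.cos(a),np.sin(a),0])
def F(): return np.mean([np.r_[bot.read_ft_force(),bot.read_moment()] for _ in range(20)],0)
def go(p,dth,v=.03):
    th=.238+dth;bot.move_straight(p,v,attitude=(R.from_rotvec(ax*th)*r0).as_rotvec())
p=np.array(bot.read_position());print(F(),bot.read_clock())
g=p+np.array([0,0,0.0187])
for k in(.01,.02):
    q=R.from_rotvec(ax*k).apply(p-g)+g; go(q,k,.02); bot.pause(.2); print(k,F())
bot.pause(2.3);print(F(),bot.read_clock(),bot.read_position())
E
```

```text
[ 0.869 -0.452 -0.948  0.065 -0.248 -0.006] 6.3917
0.01 [ 0.164 -0.045 -0.189  0.036 -0.115 -0.035]
0.02 [-0.624 -0.109 -0.341  0.007 -0.124  0.043]
[-0.147 -0.859 -0.415  0.003 -0.107 -0.065] 9.5917 [0.521 0.141 0.075]
```

```bash
python3 - <<'E'
from h import *
np.set_printoptions(precision=4,suppress=True)
d=np.load("lift.npy");p0,r0,piv=d[:3],R.from_rotvec(d[3:6]),d[6:]
a=np.radians(15.6);ax=np.array([-np.sin(a),np.cos(a),0]);u=np.array([np.cos(a),np.sin(a),0])
for th in np.linspace(.238,0,5):
    Q=R.from_rotvec(ax*th); bot.move_straight(piv+Q.apply(p0-piv),.03,attitude=(Q*r0).as_rotvec())
bot.pause(.2);print(bot.read_ft_force(),bot.read_moment(),bot.read_clock())
c=p0.copy()
for w in(u,ax):
    e=[]
    for sg in(1,-1):
        b=bot.move_straight(c+sg*.017*w,.02,threshold=6); x=np.array(bot.read_position()); e.append((x-p0)@w)
        print(b,e[-1],bot.read_ft_force()); bot.move_straight(c,.06)
    print("play",e[0]-e[1],"centre",sum(e)/2)
    c=c+w*(sum(e)/2-(c-p0)@w); bot.move_straight(c,.03)
bot.pause(.2);print(bot.read_position()-c,bot.read_ft_force(),bot.read_clock())
np.save("c.npy",c)
E
```

```text
[-0.2686 -0.5404  1.8275] [-0.0464  0.0761  0.0473] 11.6083
True 0.0009675566248764717 [-0.2075 -0.5522  4.4238]
True -0.0056323439036245005 [1.9552 0.5469 1.1052]
play 0.006599900528500972 centre -0.0023323936393740145
True 0.003267635992590067 [-0.4507 -2.1835  2.5538]
True -0.009163976416389346 [0.0064 2.3953 2.7386]
play 0.012431612408979413 centre -0.0029481702118996393
[-0.0001  0.0004 -0.    ] [-1.3006  3.5927  4.392 ] 15.125
```

```bash
cat >> h.py <<'E'
def F(n=8): return np.mean([np.array(bot.read_ft_force()) for _ in range(n)],0)
def probe(p,w,smax,lim):
    out=[]
    f0=F()
    for s in np.arange(.001,smax,.001):
        bot.move_straight(p+w*s,.02); f=F(); out.append((round(s*1e3,1),round(float((f-f0)@w),1),round(float(f[2]),1)))
        if -(f-f0)@w>lim: break
    return out
E
python3 - <<'E'
from h import *
np.set_printoptions(precision=4,suppress=True)
p0=np.load("lift.npy")[:3];c=np.load("c.npy")
a=np.radians(15.6);ax=np.array([-np.sin(a),np.cos(a),0]);u=np.array([np.cos(a),np.sin(a),0])
t=bot.read_clock();print(F(),F());print("dt",bot.read_clock()-t)
c[2]+=.0007;bot.move_straight(c,.03);print(F())
print("c rel",(c-p0)@u,(c-p0)@ax)
print(probe(c,u,.020,10));print(bot.read_clock())
E
```

```text
[-1.3006  3.5927  4.392 ] [-1.3006  3.5927  4.392 ]
dt 0.0
[0.1764 2.1091 1.5577]
c rel -0.0023323936393740167 -0.0029481702118996376
[(np.float64(1.0), -3.5, 3.2), (np.float64(2.0), -2.3, 1.3), (np.float64(3.0), -1.0, -0.1), (np.float64(4.0), -1.1, -1.2), (np.float64(5.0), -1.1, -0.2), (np.float64(6.0), -0.3, -0.5), (np.float64(7.0), -1.3, -0.5), (np.float64(8.0), -0.2, -1.3), (np.float64(9.0), -2.3, -1.3), (np.float64(10.0), -7.5, 3.3), (np.float64(11.0), -10.5, 5.8)]
18.125
```

The far stop is clearly at +9 to 10 mm from c; the earlier threshold stops were noise. I'll step-probe the other directions.

```bash
python3 - <<'E'
from h import *
np.set_printoptions(precision=4,suppress=True)
p0=np.load("lift.npy")[:3];c=np.load("c.npy");c[2]+=.0007
a=np.radians(15.6);ax=np.array([-np.sin(a),np.cos(a),0]);u=np.array([np.cos(a),np.sin(a),0])
bot.move_straight(c+.002*u,.05)
print([tuple(map(float,x)) for x in probe(c+.002*u,-u,.020,8)])
m=c+.0023*u
bot.move_straight(m,.05); print([tuple(map(float,x)) for x in probe(m,ax,.020,8)]);print(bot.read_clock())
E
```

```text
[(1.0, -1.3, -0.4), (2.0, -1.0, -0.3), (3.0, -0.6, -1.3), (4.0, 0.3, -0.7), (5.0, -0.4, -0.9), (6.0, -2.4, -1.6), (7.0, -6.1, -4.0), (8.0, -9.5, -6.4)]
[(1.0, -0.2, -0.6), (2.0, -1.2, -0.6), (3.0, 1.0, -0.4), (4.0, 0.1, -1.4), (5.0, 0.1, -0.4), (6.0, -0.3, -0.1), (7.0, -2.8, -0.4), (8.0, -5.7, 0.0), (9.0, -10.5, -0.5)]
23.025
```

```bash
python3 - <<'E'
from h import *
c=np.load("c.npy");c[2]+=.0007
a=np.radians(15.6);ax=np.array([-np.sin(a),np.cos(a),0]);u=np.array([np.cos(a),np.sin(a),0])
m=c+.0026*u-.003*ax
bot.move_straight(m,.05); print([tuple(map(float,x)) for x in probe(m,-ax,.015,8)]);print(bot.read_clock())
E
```

```text
[(1.0, -0.1, 0.1), (2.0, -0.5, -1.0), (3.0, -1.6, -1.6), (4.0, -4.0, 0.7), (5.0, -6.8, -0.4), (6.0, -11.2, -0.1)]
24.9167
```

```bash
python3 - <<'E'
from h import *
c=np.load("c.npy");c[2]+=.0007
a=np.radians(15.6);ax=np.array([-np.sin(a),np.cos(a),0]);u=np.array([np.cos(a),np.sin(a),0])
m=c+.0024*u+.0002*ax
bot.move_straight(m,.03);bot.pause(.2);bot.command_gripper(.085);m[2]=.16;bot.move_straight(m,.15)
p=np.array([.424,-.181,.20]);rv=best(p,down(np.radians(-14)));bot.reach(p,rv)
print(bot.read_q(),bot.read_clock())
s=bot.grab_frame("scene");t=bot.grab_frame("top");cv2.imwrite("pics/s2.png",s);cv2.imwrite("pics/t2.png",t)
cv2.imwrite("pics/after.png",np.vstack([np.hstack([cv2.resize(s[175:225,225:291],(396,300),interpolation=2),cv2.resize(t[155:205,195:261],(396,300),interpolation=2)]),np.hstack([cv2.resize(s[230:305,160:259],(396,300),interpolation=2),cv2.resize(t[200:275,290:389],(396,300),interpolation=2)])]))
E
```

```text
[-5.63946133e-01 -3.36438337e-01  2.01618443e+00  4.13252126e-04
  1.46265772e+00  1.25010258e+00] 28.2583
```

View pics/after.png

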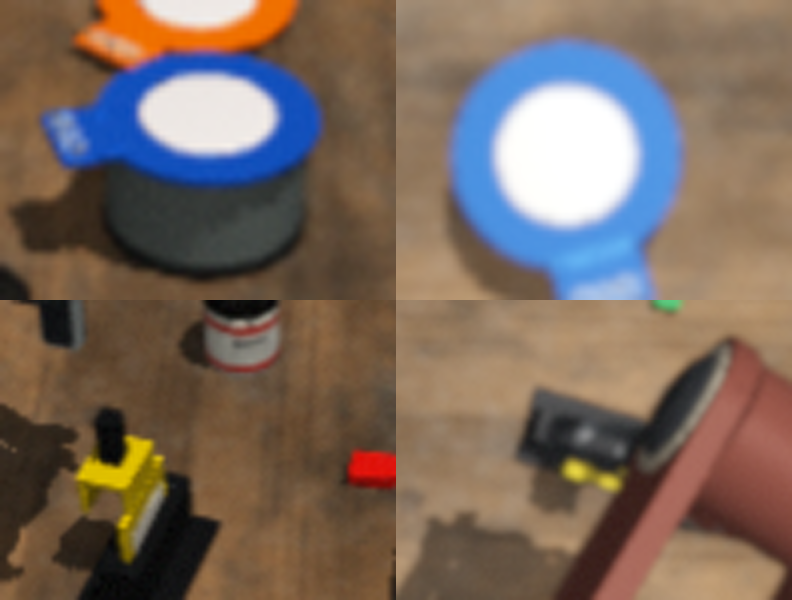

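The lid is flat and seated. I'll measure its displacement, compare it with the expected one, and grasp the tag.

```bash
python3 - <<'E'
from h import *
np.set_printoptions(precision=4,suppress=True)
for n,x,y in(("scene",258.9,193.2),("top",222.3,180.8)):
    r=[]
    for f in({"scene":"pics/scene0.png","top":"pics/top0.png"}[n],{"scene":"pics/s2.png","top":"pics/t2.png"}[n]):
        im=cv2.imread(f);m=cv2.inRange(cv2.cvtColor(im,cv2.COLOR_BGR2HSV),(0,0,165),(180,70,255));k,l,st,ce=cv2.connectedComponentsWithStats(m)
        i=1+np.linalg.norm(ce[1:]-[x,y],axis=1).argmin(); r.append(onz(n,ce[i],.067)[0])
    print(n,r,(r[1]-r[0])*1e3)
s=cv2.imread("pics/s2.png").astype(int)
print(s[212:225,259].sum(1)//3, s[205,236:284].sum(1)//3)
bot.move_straight([.424,-.181,.095],.12,threshold=8);bot.command_gripper(.005)
print(bot.read_gripper_width(),bot.read_ft_force(),bot.read_position(),bot.read_clock())
E
```

```text
scene [array([0.5915, 0.1601, 0.067 ]), array([0.5926, 0.1582, 0.067 ])] [ 1.1933 -1.858   0.    ]
top [array([0.5901, 0.1599, 0.067 ]), array([0.5909, 0.1583, 0.067 ])] [ 0.7265 -1.6116  0.    ]
[58 63 65 67 69 67 65 46 21 28 63 80 82] [79 47 38 41 39 40 39 40 43 45 45 49 51 49 54 52 53 56 60 65 65 70 71 71
 74 73 73 70 70 68 66 62 58 56 51 51 54 57 62 66 72 78 80 78 79 85 92 94]
0.01288981788473004 [-0.3195  0.1114  1.2315] [ 0.4242 -0.1811  0.0953] 30.0333
```

```bash
python3 - <<'E'
from h import *
np.set_printoptions(precision=4,suppress=True)
from scipy.optimize import least_squares
s=cv2.imread("pics/s2.png");g=cv2.cvtColor(s,cv2.COLOR_BGR2GRAY).astype(float)
pts=[]
for x in range(250,273):
    col=g[:,x]; i=212+int(col[212:226].argmin())
    seg=col[i:i+5]; mid=(seg[0]+seg.max())/2; k=np.where(seg>mid)[0][0]; pts.append((x,i+k-1+(mid-seg[k-1])/(seg[k]-seg[k-1])))
pts=np.array(pts);P=onz("scene",pts,0.)[:,:2]
def fit(P,r):
    h=lambda v:np.linalg.norm(P-v[:2],axis=1)-(r or v[2])
    q=least_squares(h,[.59,.16]+([] if r else [.05]),loss="soft_l1",f_scale=.001);return q.x,np.sqrt(np.mean(q.fun**2))
print(pts[:,1]);print("pot foot",fit(P,.05),fit(P,None))
hsv=cv2.cvtColor(s,cv2.COLOR_BGR2HSV);m=cv2.inRange(hsv,(105,110,50),(125,255,255));m[:180]=0;m[216:]=0;m[:,290:]=0;m[:,:225]=0
c=max(cv2.findContours(m,0,1)[0],key=cv2.contourArea)[:,0].astype(float)
for z,sel,dy in((.060,(c[:,1]>199)&(c[:,0]>248),.5),(.065,(c[:,1]<188)&(c[:,0]>248)&(c[:,0]<274),-.5)):
    Q=onz("scene",c[sel]+[0,dy],z)[:,:2];print("lid",z,len(Q),fit(Q,.056),fit(Q,None))
# lift the tag
bot.move_straight([.4242,-.1811,.225],.1);bot.pause(.2)
print(bot.read_gripper_width(),bot.read_ft_force(),bot.read_clock())
s=bot.grab_frame("scene");t=bot.grab_frame("top");cv2.imwrite("pics/s3.png",s)
cv2.imwrite("pics/tag.png",np.hstack([cv2.resize(s[200:300,150:250],(400,400),interpolation=2),cv2.resize(t[180:280,290:390],(400,400),interpolation=2)]))
E
```

```text
[219.6786 220.2115 220.6    220.7326 220.8625 221.     221.371  221.5972
 221.725  221.6447 221.5571 221.4138 221.2115 221.08   220.8108 220.7308
 220.7097 220.5    219.9828 219.5926 219.0625 218.2826 217.5741]
pot foot (array([0.5929, 0.1601]), np.float64(0.0005956239667759764)) (array([0.5929, 0.1598, 0.0497]), np.float64(0.0005956058153037965))
lid 0.06 28 (array([0.5924, 0.1607]), np.float64(0.001312187195157794)) (array([0.5936, 0.1569, 0.0525]), np.float64(0.001268806090618595))
lid 0.065 25 (array([0.596, 0.16 ]), np.float64(0.0014286848793175623)) (array([0.5962, 0.1625, 0.0537]), np.float64(0.0014010316939984235))
0.012654845885300952 [-0.6089 -0.6549 -1.3386] 31.6833
```

View pics/tag.png

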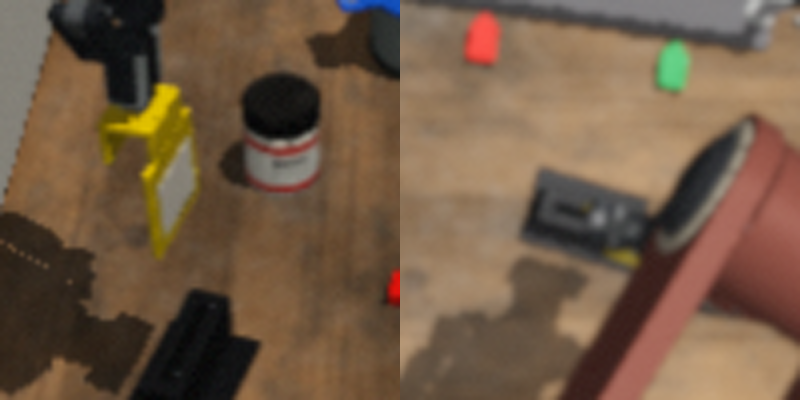

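The tag is held upright. The pot foot fit is (.593,.160) against the lid at (.593,.158), so the lid is within about 2 mm. Now I hook the tag.

```bash
python3 - <<'E'
from h import *
np.set_printoptions(precision=4,suppress=True)
rv=best([.6302,-.1118,.225],down(np.radians(-6.93)))
bot.move_straight([.6302,-.1118,.225],.12,attitude=rv)
print(bot.move_straight([.6302,-.1118,.150],.1,threshold=10),bot.read_ft_force(),bot.read_clock())
s=bot.grab_frame("scene");t=bot.grab_frame("top")
cv2.imwrite("pics/hook.png",np.hstack([cv2.resize(s[190:290,220:320],(400,400),interpolation=2),cv2.resize(t[130:230,260:360],(400,400),interpolation=2)]))
E
```

```text
False [-0.0303  0.2944 -1.3046] 34.6417
```

View pics/hook.png

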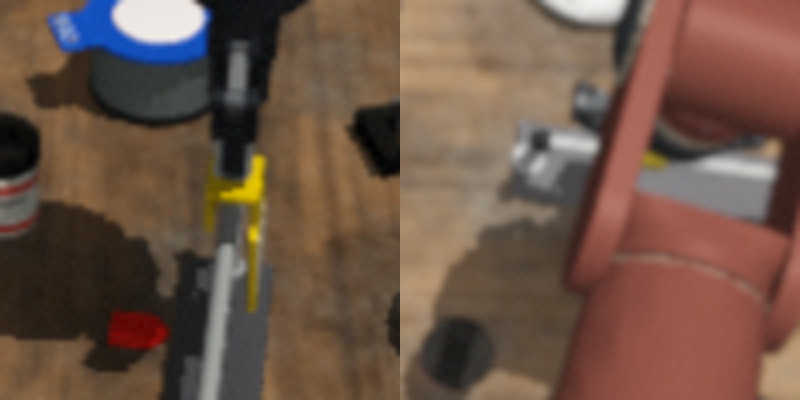

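The bar lies inside the channel, between lip and board. I lower the tag and check contact.

```bash
python3 - <<'E'
from h import *
np.set_printoptions(precision=4,suppress=True)
x,y=.6302,-.1118
bot.move_straight([x,y,.119],.06,threshold=10);z=.119
while z>.106:
    f=bot.read_ft_force();print(round(z,4),f)
    if f[2]>3: break
    z-=.001;bot.move_straight([x,y,z],.02)
bot.pause(.3);print(bot.read_position(),bot.read_clock())
E
```

```text
0.119 [ 0.7909 -0.3477 -1.0116]
0.118 [-0.7246  0.8259 -0.3113]
0.117 [ 0.5325 -0.2801 -0.8741]
0.116 [ 1.0474  0.644  -0.6887]
0.115 [ 1.2248 -0.2753 -2.6897]
0.114 [ 0.1051 -0.0868 -0.9511]
0.113 [-2.92    1.0227  4.9844]
[ 0.6303 -0.1118  0.1139] 37.2083
```

```bash
python3 - <<'E'
from h import *
np.set_printoptions(precision=4,suppress=True)
A=np.array([.6302,-.1118,.113]);B=np.array([.6120,-.2609,.113])
for k in np.linspace(0,1,6)[1:]:
    print(bot.move_straight(A+(B-A)*k,.05,threshold=20),bot.read_ft_force(),bot.read_position()[2],bot.read_clock())
s=bot.grab_frame("scene");t=bot.grab_frame("top")
cv2.imwrite("pics/slid.png",np.hstack([cv2.resize(s[230:350,210:330],(400,400),interpolation=2),cv2.resize(t[140:240,300:400],(400,400),interpolation=2)]))
E
```

```text
False [0.646  2.0985 5.3781] 0.1139481245809015 37.9583
False [-0.2815  1.8058  4.6058] 0.11396724509695283 38.7083
False [0.2729 1.3745 5.4283] 0.11397538691403478 39.4583
False [-1.2234  2.8436  5.4997] 0.11396426607327796 40.2083
False [0.6303 2.1561 5.0632] 0.11399305667335158 40.9583
```

View pics/slid.png

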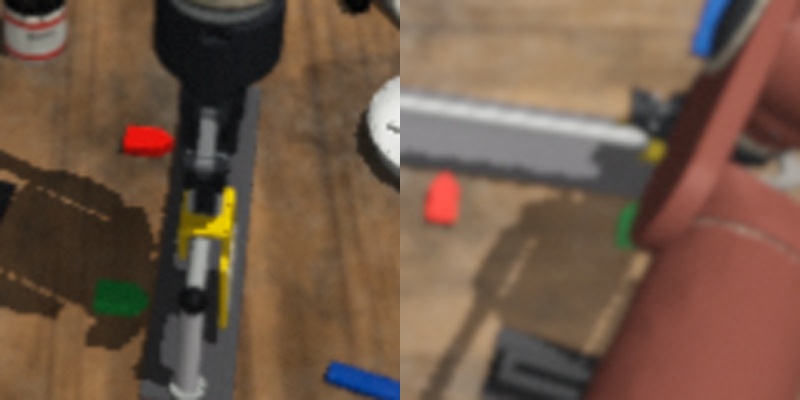

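The tag is on the bar at the green pointer. I release it, retreat and check.

```bash
python3 - <<'E'
from h import *
np.set_printoptions(precision=4,suppress=True)
bot.command_gripper(.06);B=np.array([.6120,-.2609,.113]);B[2]=.22;bot.move_straight(B,.1)
bot.reach([.40,-.42,.28],bot.read_tcp_rot());print(bot.read_clock())
s=bot.grab_frame("scene");t=bot.grab_frame("top");cv2.imwrite("pics/s9.png",s);cv2.imwrite("pics/t9.png",t)
m=cv2.inRange(cv2.cvtColor(t,cv2.COLOR_BGR2HSV),(22,120,90),(35,255,255));m[:140]=0;m[230:]=0;m[:,:300]=0;m[:,385:]=0
k,l,st,ce=cv2.connectedComponentsWithStats(m)
for i in range(1,k):print(st[i],onz("top",ce[i],.106))
cv2.imwrite("pics/end.png",np.vstack([np.hstack([cv2.resize(s[250:340,220:310],(400,300),interpolation=2),cv2.resize(t[140:215,300:400],(400,300),interpolation=2)]),np.hstack([cv2.resize(s[140:340,130:397],(400,300),interpolation=2),cv2.resize(t[90:290,90:357],(400,300),interpolation=2)])]))
E
```

```text
43.8417
[357 168  21  14 173] [[ 0.6117 -0.2583  0.106 ]]
```

View pics/end.png

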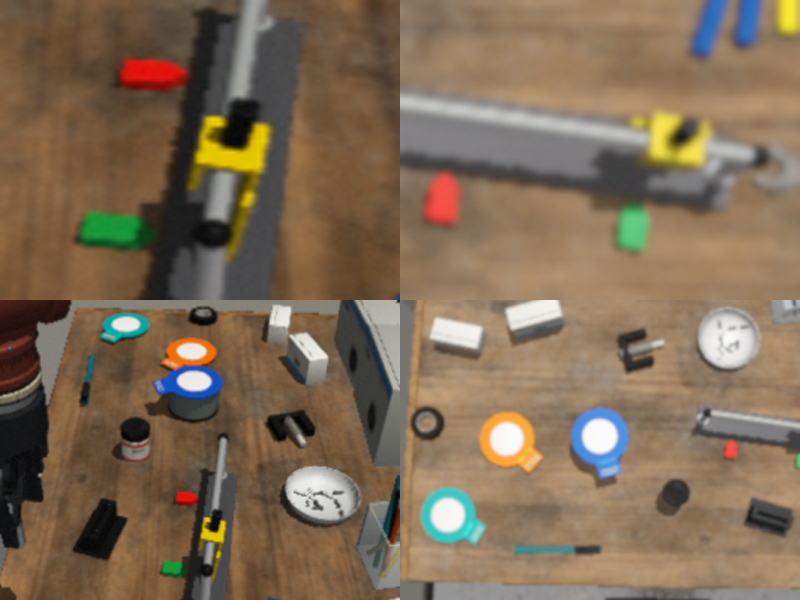

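The tag hangs upright at the green pointer (measured (.612,-.258) against a target of (.612,-.261)). The lid is flat on the pot, and the brush, jar and pedal haven't moved.

```bash
python3 -c "
from h import *
print(bot.finish_job())"
```

```text
the job is handed in; nothing more can be done
None
```

I raised the lid by its tongue about 3 cm, held it, and set it back flat and centred to about 2 mm by camera. The tag was hooked at red, slid to green and left hanging about 3 mm from the spot, with the brush, jar and pedal undisturbed, and the job was handed in at about 44 s.

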